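# Return the painted sample figures to their ware boards

## Task

Each painter's ware board carries two pale, half-painted figures and, on its round cork pad, the finished sample to copy, but the three samples (fir tree, house, angel) stand on one another's boards. Move them so that each stands upright in the middle of the pad on the board with the half-painted figures of its own kind; the board without figures is free for parking one on the way. Set them down without dropping or tipping them, let go, and leave the brush pot, paint jar and saucer where they are.

Things in the scene. Friction and masses are not known exactly. Their poses are not given: they have to be found in the camera images.
- tree: Finished fir tree: dark green ceramic, snow-tipped, red and gold baubles, round, 89 tall. Origin: centre of underside, z up. Loose, 110-280 g. Starts on another kind's pad, within 15 degrees of that board's yaw. Foot 48 in diameter. Grip from above on the lowest tier: an upright band 62 in diameter, the widest part, 12 to 34 above the foot. (mm)
- house: Finished house: ochre walls, red pitched roof, chimney, 84 tall. Origin: centre of underside, z up. Loose, 110-280 g. Starts on another kind's pad, within 15 degrees of that board's yaw. 50 in x, 53 in y. Grip from above across the two flat upright gable ends (+y and -y faces), 53 apart; eaves overhang 5 in x only. (mm)
- angel: Finished angel: deep blue robe, brown hair, white and gold wings, 82 tall. Origin: centre of underside, z up. Loose, 110-280 g. Starts on another kind's pad, within 15 degrees of that board's yaw. Grip from above on the robe: an upright round band 55 in diameter from the foot to 32 up, narrower above. Wings on its -x side, within 24 in y. (mm)
- tree_board: Fixed plywood ware board, x -130 to +50, y -70 to +70, 12 thick, with a round cork pad 84 in diameter whose top is 15 above the bench. Origin: at bench height (z 0) under the pad's centre, z up. On it two pale, half-painted fir trees (chalky green), fixed, centred at x -92, y +-36, 62 wide, tops 101 above the bench: keep fingers off the pad's -x side; its y sides are free. (mm)
- house_board: Fixed plywood ware board, x -130 to +50, y -70 to +70, 12 thick, with a round cork pad 84 in diameter whose top is 15 above the bench. Origin: at bench height (z 0) under the pad's centre, z up. On it two pale, half-painted houses (pink roofs), fixed, centred at x -92, y +-36, 53 wide, tops 96 above the bench: keep fingers off the pad's -x side; its y sides are free. (mm)
- angel_board: Fixed plywood ware board, x -130 to +50, y -70 to +70, 12 thick, with a round cork pad 84 in diameter whose top is 15 above the bench. Origin: at bench height (z 0) under the pad's centre, z up. On it two pale, half-painted angels (pale blue robes), fixed, centred at x -92, y +-36, 55 wide, tops 94 above the bench: keep fingers off the pad's -x side; its y sides are free. (mm)
- spare_board: Fixed plywood ware board, x -130 to +50, y -70 to +70, 12 thick, with a round cork pad 84 in diameter whose top is 15 above the bench. Origin: at bench height (z 0) under the pad's centre, z up. No figures on it; its pad is empty at the start: the free spot. (mm)
- brush_pot: Bystander: loose metal pot 72 in diameter, 95 tall, with paint brushes reaching 197 up. Origin: centre of underside. (mm)
- paint_jar: Bystander: loose grey paint jar with a red cap, 64 in diameter, 75 tall. Origin: centre of underside. (mm)
- saucer: Bystander: loose white china palette saucer with three dabs of dried colour, 112 in diameter, 18 tall. Origin: centre of underside. (mm)

How it is judged:
By the outcome, as a careful person would: the job done as asked, in the order asked, and still so for the second after the job is handed in, with the robot touching nothing.
It also fails if it takes over 128 s, if anything falls off the work surface, if the arm or the gripper's body presses on something with over 40 N, if the wrist force passes 120 N, or if a joint passes its speed limit or range.

## Robot

A 6-joint arm with a two-finger parallel gripper is mounted at the origin on the work surface. World frame = base frame: x ahead of the robot, y to its left, z up, the work surface at z = 0. Lengths are in mm, angles in rad, forces in N, time in s.
With the tool pointing down it reaches from about 350 to 975 mm from the base axis. Payload 7.1 kg.
Tool frame: the origin (TCP) lies midway between the tips of the shut fingers; the grasp point (between the pads) lies ctrl.grip_point_offset behind it (ctrl.grip_point_offset is the distance from the TCP to the grasp point, in mm); z points along the fingers, y is the line along which they close (so a half turn about z gives the same grasp; the last joint's range is limited). The gripper opens to 88 mm and grips with 3 to 60 N. Pads are 20 mm wide; open, the fingers measure 115 mm over their backs; the gripper's body (75 mm by 178 mm) begins 61 mm behind the grasp point.
Start: joints at [1.29, 0.423, 1.63, -0, 1.089, -0.019], TCP at [161.731, 603.695, 222.675] pointing down, gripper open.
Joint ranges: [-3, 3], [-0.9, 2.11], [0.09, 2.58], [-1.31, 4.45], [0.11, 2.69], [-2.54, 2.54]. Speed limits (rad/s): [2.39, 2.39, 3.01, 3.14, 3.14, 3.14].

## Interface

Orientations are given as a rotation vector (axis times angle).
In Python, from workcell import ctrl gives the robot as it stands.
- The arm moves only by the tool apply_moves, never from a script. Its argument "targets" is a list of rows, each an object of numbers: "tx", "ty", "tz": the shift along the world's x, y, z in m; "spin": the turn about the world's z in degrees. In form: [{"tx": .., "ty": .., "tz": .., "spin": ..}, ...]. A call has exactly 8 rows; each row is the pose to reach, as a shift and turn from the pose commanded when the call began; what a row does not reach only later rows make up. A row lasts 1/10 s, in which the tool goes at most 50 mm and 8.59 degrees, less where a joint would pass 70% of its speed; a pose out of reach is approached as far as the arm can. A call with a gripper value outside its range is refused whole. "gripper" is the closure, from -1 (fully open) to 1 (shut), set as the call begins (left out, the last holds). The fingers move at their own pace and stop on an object; the grip force is fixed at half the most. Time passes only in rows, so rows that repeat a pose let the fingers close, or fill a call up. It gives the time, the measured TCP pose, the force, the opening and the grip force at its end, in the units of the state.
- ctrl.get_obs(): the state, without advancing time (a new reading comes with each control period).
- ctrl.get_image(name): name is "side" or "top" or "wrist"; returns the picture (480x640x3 uint8, red, green, blue); there is no depth.
- ctrl.get_calibration(name): a dict with "fov_y" (degrees; the focal length in pixels is half the picture's height over the tangent of half this angle, whatever the lens; pixels are square), "cx", "cy" (the principal point, pixels), "rvec" (rotation vector, rad) and "tvec" (3), from world to camera coordinates, as OpenCV has them. Camera axes: x right, y down, z forward; pixel columns grow to the right and rows downward; lengths in mm; the calibration is good to about 2 mm. A picture is of the moment at which its call begins: read the wrist's pose just before it. get_calibration takes no time and is no camera call; for the wrist camera it gives the pose at the moment of the call.
- ctrl.close_job(): hands the job in; it is judged then, once.
Trained networks look in the newest picture that a camera, given by its name, has taken for a name from the list of things; names that differ only in an ending like _2 or _b are one class to them, and where a whole thing is asked for, a point or a joint stands for the part that bears it (a point fixed in the world has none). Each returns a list of dicts, best first, with "score" (0 to 1); they miss things now and then, are a little off and sometimes report something else, mostly with a low value. They report only what shows in the picture. A call takes as long as a camera call.
- ctrl.outline_of(name, camera): "pixels" (480x640 bool, what is visible of it) and "box" ([left, top, right, bottom] in pixels, round what is visible of it).
- ctrl.pinpoint(name, camera): "uv" ([column, row] in pixels: a listed point, or the origin of a listed thing).
The state is a dict: "t": time; "qpos": joint angles; "qvel": joint speeds; "joint_torque": joint torques, N m; "ee_pos": TCP position; "orientation": TCP orientation; "ft_force": force on the tool from outside, world axes, zero at the start; "moment": the same for the moment, N m; "width": finger opening in mm; "grasp_force": force on a finger pad.
Only numpy, scipy, OpenCV 4.12 (cv2) and the standard library are available. Lean on these libraries where they do the work, as an engineer would, in place of code of your own. Each camera call takes 0.05 s, during which the arm holds its last target. There are 200 camera calls.

## Working session

There is one attempt and no reset: what is moved stays moved. The work goes in short steps, Python scripts to look and compute and a tool call to move; the robot and the scene stay as the last step left them, time stands still between calls to the robot, and variables do not carry over. Pictures are saved under pics/ and viewed, at most 14 in all, crops included, and the job is handed in when it is done.

Besides the shell and the picture viewer there is one more tool, called after "Request:" in YAML: its name, and indented under it one key for each argument. apply_moves: Moves the arm, as the interface text tells. Its arguments: {"type":"object","properties":{"targets":{"type":"array"},"gripper":{"type":"number"}},"required":["targets"]}

```bash
mkdir -p pics
cat > h.py <<'E'
import numpy as np, cv2
from workcell import ctrl
def cal(n):
    c=ctrl.get_calibration(n); f=240/np.tan(np.radians(c['fov_y'])/2)
    K=np.array([[f,0,c['cx']],[0,f,c['cy']],[0,0,1.]]); R=cv2.Rodrigues(np.array(c['rvec'],float))[0]
    return K,R,np.array(c['tvec'],float).ravel()
def ray(n,uv,z,C=None):
    K,R,t=C or cal(n); d=R.T@np.linalg.inv(K)@np.array([uv[0],uv[1],1.]); o=-R.T@t
    return o+d*(z-o[2])/d[2]
def proj(n,P,C=None):
    K,R,t=C or cal(n); p=(K@(R@np.atleast_2d(P).T+t[:,None])).T; return p[:,:2]/p[:,2:]
def save(n,f):
    im=ctrl.get_image(n); cv2.imwrite('pics/'+f,im[:,:,::-1]); return im
E
python3 - <<'E'
from h import *
for n in('top','side'):
    save(n,n+'0.png'); K,R,t=cal(n); print(n,K[0,0],K[:2,2],-R.T@t,R[2])
    for o in 'tree house angel tree_board house_board angel_board spare_board brush_pot paint_jar saucer'.split():
        z=15 if o in('tree','house','angel') else 0
        for r in ctrl.pinpoint(o,n)[:2]: print(o,round(r['score'],2),np.round(r['uv']),np.round(ray(n,r['uv'],z)[:2]))
print(ctrl.grip_point_offset,ctrl.get_obs())
E
```

```text
top 552.5363009237169 [327.03454042 233.06362957] [ 458.60461605   32.29380332 1330.43672021] [ 0.13189887  0.00209929 -0.99126095]
tree 0.8 [292. 229.] [642. 120.]
house 0.63 [197. 306.] [456. 339.]
angel 0.73 [486. 302.] [ 474. -342.]
tree_board 0.67 [489. 304.] [ 470. -355.]
tree_board 0.53 [293. 230.] [641. 118.]
house_board 0.73 [289. 231.] [640. 128.]
angel_board 0.8 [195. 308.] [451. 347.]
angel_board 0.71 [290. 229.] [645. 126.]
spare_board 0.74 [386. 241.] [ 617. -108.]
brush_pot 0.6 [200. 202.] [707. 347.]
paint_jar 0.81 [454. 187.] [ 753. -275.]
saucer 0.98 [315. 170.] [793.  68.]
saucer 0.74 [194. 307.] [454. 350.]
side 604.6250477057915 [310.46332561 246.57212666] [  334.95828558 -1074.91793587  1049.33311648] [ 0.20093112  0.73452163 -0.64815482]
tree 0.89 [300. 240.] [636. 129.]
tree 0.31 [280. 394.] [ 471. -336.]
house 0.62 [218. 206.] [448. 342.]
angel 0.98 [278. 397.] [ 466. -343.]
tree_board 0.57 [276. 402.] [ 461. -342.]
house_board 0.95 [302. 246.] [640. 121.]
angel_board 0.96 [220. 210.] [452. 338.]
spare_board 0.85 [316. 308.] [ 612. -107.]
brush_pot 0.88 [301. 193.] [699. 359.]
paint_jar 0.95 [397. 350.] [ 753. -278.]
saucer 0.58 [366. 246.] [803.  78.]
18.700000000000003 {'t': 1.1, 'qpos': array([ 1.29002615e+00,  4.23092788e-01,  1.62988326e+00, -2.47756888e-06,
        1.08858906e+00, -1.89867149e-02]), 'qvel': array([ 0.00011951,  0.0009243 , -0.00027278,  0.00134073, -0.00016502,
        0.0001414 ]), 'joint_torque': array([ 2.49612771e-03, -5.44594073e+01, -2.74051684e+01,  6.46308367e-02,
        1.67189282e-02, -3.01651107e-05]), 'ee_pos': array([161.71950277, 603.71284568, 222.68615884]), 'orientation': array([4.10032709e-01, 3.11471316e+00, 4.22784173e-05]), 'ft_force': array([0.6851261 , 0.35493539, 0.17247358]), 'moment': array([-0.02512888,  0.02269617, -0.02495683]), 'grasp_force': 0.0, 'width': 87.7503578425267}
```

View pics/top0.png

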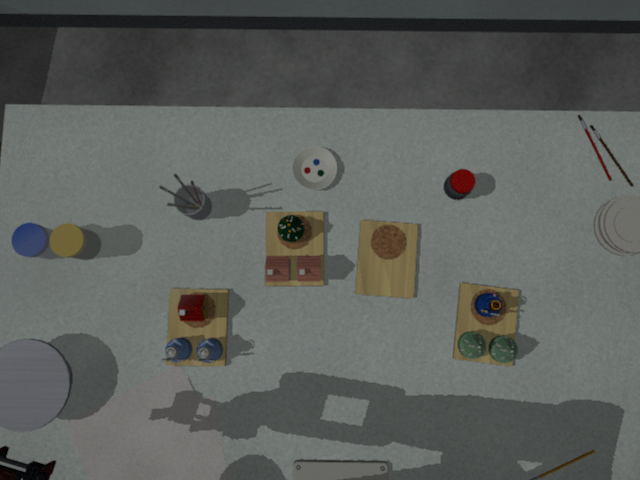

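View pics/side0.png

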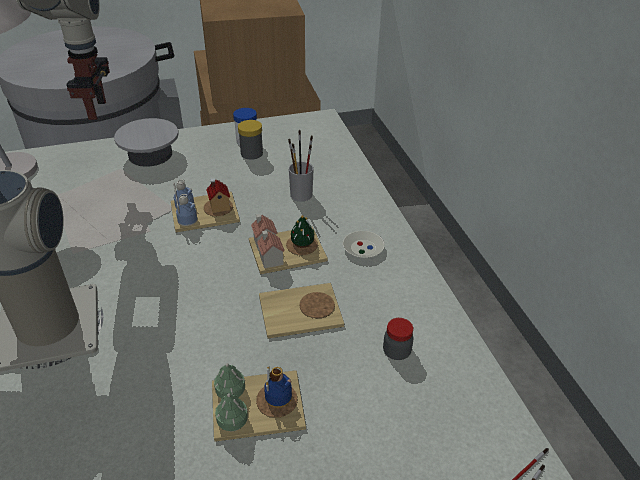

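The house stands on the angel board (top ~193,307), the tree on the house board (~291,229) and the angel on the tree board (~488,305). The spare board is at ~388,241. Next I'll fit the board rectangles from the wood and cork pixels.

```bash
cat >> h.py <<'E'
def boardfit(n,im,c0,C=None,dbg=False):
    """rectangle of wood+cork pixels on plane z=12 near c0 -> origin, yaw(deg), size"""
    C=C or cal(n)
    hsv=cv2.cvtColor(im,cv2.COLOR_RGB2HSV)
    m=((hsv[...,0]>8)&(hsv[...,0]<26)&(hsv[...,1]>70)&(hsv[...,2]>60)).astype(np.uint8)
    m=cv2.morphologyEx(m,cv2.MORPH_OPEN,np.ones((3,3)))
    v,u=np.nonzero(m); K,R,t=C
    d=R.T@np.linalg.inv(K)@np.vstack([u,v,np.ones_like(u)]); o=-R.T@t
    P=(o[:,None]+d*((12-o[2])/d[2]))[:2].T.astype(np.float32)
    P=P[(abs(P[:,0]-c0[0]+40)<125)&(abs(P[:,1]-c0[1])<105)]
    c,s,a=cv2.minAreaRect(P)
    if s[0]<s[1]: s=s[::-1]; a+=90
    a=(a+90)%180-90; r=np.radians(a)
    return np.array(c)+40*np.array([np.cos(r),np.sin(r)]),a,s
E
python3 - <<'E'
from h import *
for n in('top','side'):
    im=cv2.imread(f'pics/{n}0.png')[:,:,::-1].copy()
    for b,c in dict(house=(641,124),angel=(452,340),spare=(615,-107),tree=(465,-345)).items():
        o,a,s=boardfit(n,im,c); print(n,b,np.round(o,1),round(a,1),np.round(s))
E
```

```text
top house [636.4 113.8] 0.8 [176. 138.]
top angel [448.1 337.8] -0.3 [178. 139.]
top spare [ 615.2 -110.8] -3.7 [178. 139.]
top tree [ 464.2 -346.4] -6.6 [178. 140.]
side house [634.8 108.9] 1.3 [179. 147.]
side angel [446.8 335.5] 0.0 [178. 156.]
side spare [ 613.4 -114.4] -3.6 [179. 146.]
side tree [ 461.8 -349.6] -6.6 [179. 144.]
```

Request:
apply_moves:
  targets:
    - {"tx": 0.03,"ty": -0.03,"tz": 0.01,"spin": 3}
    - {"tx": 0.065,"ty": -0.06,"tz": 0.02,"spin": 6}
    - {"tx": 0.1,"ty": -0.09,"tz": 0.03,"spin": 9}
    - {"tx": 0.135,"ty": -0.125,"tz": 0.04,"spin": 12}
    - {"tx": 0.17,"ty": -0.16,"tz": 0.05,"spin": 15}
    - {"tx": 0.205,"ty": -0.19,"tz": 0.06,"spin": 15}
    - {"tx": 0.24,"ty": -0.225,"tz": 0.06,"spin": 15}
    - {"tx": 0.27,"ty": -0.26,"tz": 0.06,"spin": 15}
  gripper: -1

```text
t: 1.9
ee_pos: [433.4, 342.3, 283.4]
orientation: [0.0, 3.14, 0.001]
ft_force: [0.5, 0.4, -0.4]
width: 88.3
grasp_force: 0.0
```

Run:
```python
from h import *
o=ctrl.get_obs();print(o['t'],o['ee_pos'],o['orientation'])
C=cal('wrist');print(-C[1].T@C[2],C[1][2])
im=save('wrist','w1.png')
print(boardfit('wrist',im,(448,338),C))
for n in('house','angel_board'):
  for r in ctrl.pinpoint(n,'wrist')[:1]: print(n,r['score'],r['uv'],ray('wrist',r['uv'],15 if n=='house' else 0,C))
```

```text
1.9 [433.44579075 342.31406352 283.37435192] [2.60888483e-04 3.14023308e+00 1.43225896e-03]
[362.5686299  342.38661266 446.21648123] [ 0.25903226  0.0012344  -0.96586788]
(array([447.60182072, 340.55496919]), -0.11277008056640625, (177.76902770996094, 138.18617248535156))
```

View pics/w1.png

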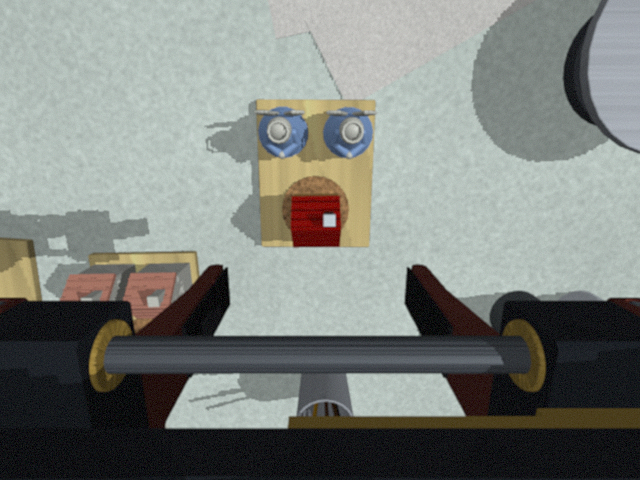

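```bash
cat >> h.py <<'E'
from scipy.optimize import minimize
def redmask(n,im,c,C):
    hsv=cv2.cvtColor(im,cv2.COLOR_RGB2HSV)
    m=(((hsv[...,0]<7)|(hsv[...,0]>172))&(hsv[...,1]>170)&(hsv[...,2]>50)).astype(np.uint8)
    u=proj(n,[[c[0],c[1],85]],C)[0]; w=np.zeros_like(m); cv2.circle(w,tuple(int(x) for x in u),60,1,-1); m*=w
    p=cv2.findNonZero(m); return cv2.convexHull(p)[:,0].astype(float)
def housefit(views,c):
    """views: (name,image,calib). fits roof hull -> x,y,yaw(rad),eave z,ridge z"""
    ms=[(n,C,redmask(n,im,c,C)) for n,im,C in views]
    def pts(p):
        x,y,a,e,r=p; L=np.array([[30,26.5,e],[30,-26.5,e],[-30,26.5,e],[-30,-26.5,e],[0,26.5,r],[0,-26.5,r]])
        cs,s=np.cos(a),np.sin(a); return np.c_[x+cs*L[:,0]-s*L[:,1],y+s*L[:,0]+cs*L[:,1],L[:,2]]
    def cost(p):
        tot=0
        for n,C,h in ms:
            H=cv2.convexHull(proj(n,pts(p),C).astype(np.float32)); h=h.astype(np.float32)
            i=cv2.intersectConvexConvex(H,h)[0]; A=cv2.contourArea(H);B=cv2.contourArea(h); tot+=(A+B-2*i)/B
        return tot+((p[3]-60)/300)**2+((p[4]-88)/300)**2
    best=min((minimize(cost,[c[0],c[1],a,60,88],method='Nelder-Mead',options=dict(initial_simplex=np.array([c[0],c[1],a,60,88])+np.vstack([np.zeros(5),np.diag([8,8,.1,8,8])]),maxiter=2000)) for a in(-.15,0,.15)),key=lambda r:r.fun)
    return best.x,best.fun
E
python3 - <<'E'
from h import *
C=cal('wrist'); T=cal('top'); w=cv2.imread('pics/w1.png')[:,:,::-1].copy(); t=cv2.imread('pics/top0.png')[:,:,::-1].copy()
for v in([('wrist',w,C)],[('top',t,T)],[('wrist',w,C),('top',t,T)]):
  p,f=housefit(v,(448,338)); print(np.round(p,2),np.degrees(p[2]),f)
E
```

```text
[456.64 340.73  -0.    37.5   82.87] -0.2604685714884228 0.026030010675763396
[4.5085e+02 3.4772e+02 4.0000e-02 3.3140e+01 4.9710e+01] 2.475582514368871 0.20896247441185864
[452.08 340.68  -0.    52.85  78.57] -0.022475363563522234 0.2971907807576369
```

Request:
apply_moves:
  targets:
    - {"tx": 0.01,"ty": -0.0015,"tz": -0.03,"spin": 0}
    - {"tx": 0.02,"ty": -0.003,"tz": -0.065,"spin": 0}
    - {"tx": 0.02,"ty": -0.003,"tz": -0.1,"spin": 0}
    - {"tx": 0.02,"ty": -0.003,"tz": -0.14,"spin": 0}
    - {"tx": 0.02,"ty": -0.003,"tz": -0.17,"spin": 0}
    - {"tx": 0.02,"ty": -0.003,"tz": -0.17,"spin": 0}
    - {"tx": 0.02,"ty": -0.003,"tz": -0.17,"spin": 0}
    - {"tx": 0.02,"ty": -0.003,"tz": -0.17,"spin": 0}

```text
t: 2.85
ee_pos: [452.4, 342.1, 114.5]
orientation: [-0.001, 3.139, 0.003]
ft_force: [0.4, -0.7, 0.5]
width: 87.7
grasp_force: 0.0
```

Run:
```python
from h import *
C=cal('wrist');im=save('wrist','w2.png');o=ctrl.get_obs();print(o['ee_pos'],o['orientation'])
print(np.round(proj('wrist',[[448,340.5,15]],C)))
t=save('side','s2.png')
cv2.imwrite('pics/m2.png',np.hstack([cv2.resize(im,(400,300)),cv2.resize(t[120:280,120:333],(400,300))])[:,:,::-1])
```

```text
[452.55871815 341.90990403 114.61445391] [-9.24538143e-04  3.13897618e+00  3.06705351e-03]
[[314. 228.]]
```

View pics/m2.png

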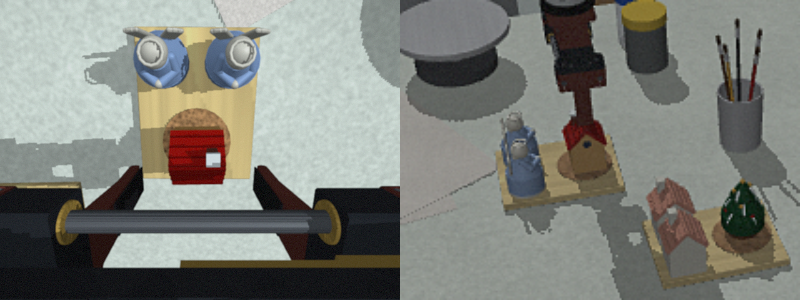

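The house sits between the fingers' y planes, slightly turned on its pad. I'll refit from this closer view.

Run:
```python
from h import *
C=cal('wrist'); w=cv2.imread('pics/w2.png')[:,:,::-1].copy()
p,f=housefit([('wrist',w,C)],(450,340)); print(np.round(p,2),np.degrees(p[2]),f)
h=redmask('wrist',w,(450,340),C); print(cv2.approxPolyDP(h.astype(np.float32)[:,None],3,True)[:,0])
print(boardfit('wrist',w,(448,339),C))
```

```text
[4.5480e+02 3.4099e+02 1.0000e-02 5.4990e+01 8.8700e+01] 0.788251460947138 0.030516636391807128
[[355. 292.]
 [276. 293.]
 [270. 273.]
 [272. 217.]
 [285. 208.]
 [342. 208.]
 [357. 220.]
 [360. 271.]]
(array([447.74577484, 339.80163838]), -0.35704803466796875, (178.17518615722656, 139.352783203125))
```

Request:
apply_moves:
  targets:
    - {"tx": 0,"ty": -0.001,"tz": -0.02,"spin": 0}
    - {"tx": 0,"ty": -0.001,"tz": -0.04,"spin": 0}
    - {"tx": 0,"ty": -0.001,"tz": -0.06,"spin": 0}
    - {"tx": 0,"ty": -0.001,"tz": -0.075,"spin": 0}
    - {"tx": 0,"ty": -0.001,"tz": -0.083,"spin": 0}
    - {"tx": 0,"ty": -0.001,"tz": -0.083,"spin": 0}
    - {"tx": 0,"ty": -0.001,"tz": -0.083,"spin": 0}
    - {"tx": 0,"ty": -0.001,"tz": -0.083,"spin": 0}

```text
t: 3.75
ee_pos: [452.3, 340.1, 30.6]
orientation: [0.0, 3.14, 0.001]
ft_force: [-0.1, -0.9, 0.4]
width: 88.1
grasp_force: 0.0
```

Request:
apply_moves:
  targets:
    - {"tx": 0,"ty": 0,"tz": 0,"spin": 0}
    - {"tx": 0,"ty": 0,"tz": 0,"spin": 0}
    - {"tx": 0,"ty": 0,"tz": 0,"spin": 0}
    - {"tx": 0,"ty": 0,"tz": 0,"spin": 0}
    - {"tx": 0,"ty": 0,"tz": 0,"spin": 0}
    - {"tx": 0,"ty": 0,"tz": 0,"spin": 0}
    - {"tx": 0,"ty": 0,"tz": 0,"spin": 0}
    - {"tx": 0,"ty": 0,"tz": 0,"spin": 0}
  gripper: 1

```text
t: 4.55
ee_pos: [451.9, 339.8, 29.8]
orientation: [0.0, 3.141, 0.0]
ft_force: [-0.3, 1.7, 1.0]
width: 52.4
grasp_force: 30.0
```

Request:
apply_moves:
  targets:
    - {"tx": 0,"ty": 0,"tz": 0.01,"spin": 0}
    - {"tx": 0,"ty": 0,"tz": 0.03,"spin": 0}
    - {"tx": 0,"ty": 0,"tz": 0.06,"spin": 0}
    - {"tx": 0,"ty": 0,"tz": 0.1,"spin": 0}
    - {"tx": 0.005,"ty": -0.015,"tz": 0.14,"spin": 0}
    - {"tx": 0.015,"ty": -0.04,"tz": 0.17,"spin": 0}
    - {"tx": 0.03,"ty": -0.075,"tz": 0.19,"spin": 0}
    - {"tx": 0.045,"ty": -0.115,"tz": 0.2,"spin": 0}

```text
t: 5.35
ee_pos: [497.5, 224.3, 232.4]
orientation: [-0.003, 3.139, 0.002]
ft_force: [0.5, -0.2, -2.4]
width: 53.1
grasp_force: 30.0
```

Request:
apply_moves:
  targets:
    - {"tx": 0.015,"ty": -0.042,"tz": 0,"spin": 0}
    - {"tx": 0.03,"ty": -0.084,"tz": 0,"spin": -1}
    - {"tx": 0.046,"ty": -0.128,"tz": 0,"spin": -2}
    - {"tx": 0.062,"ty": -0.172,"tz": 0,"spin": -3}
    - {"tx": 0.078,"ty": -0.216,"tz": 0,"spin": -3.7}
    - {"tx": 0.093,"ty": -0.258,"tz": 0,"spin": -3.7}
    - {"tx": 0.105,"ty": -0.295,"tz": 0,"spin": -3.7}
    - {"tx": 0.114,"ty": -0.322,"tz": 0,"spin": -3.7}

```text
t: 6.15
ee_pos: [610.5, -99.9, 229.8]
orientation: [-0.104, -3.139, 0.0]
ft_force: [0.1, 0.6, -1.9]
width: 53.1
grasp_force: 30.0
```

Run:
```python
from h import *
o=ctrl.get_obs();print(o['ee_pos'],o['width'])
C=cal('wrist');im=save('wrist','w3.png')
for n,c in dict(spare=(615,-110),house=(637,114)).items(): print(n,boardfit('wrist',im,c,C))
```

```text
[610.52797377 -99.87645533 229.7538452 ] 53.112929132554704
spare (array([ 613.40882578, -106.19739942]), -3.6464767456054688, (174.88694763183594, 144.66676330566406))
house (array([636.34515332, 118.28253657]), 1.1368763446807861, (177.8701934814453, 149.650390625))
```

View pics/w3.png

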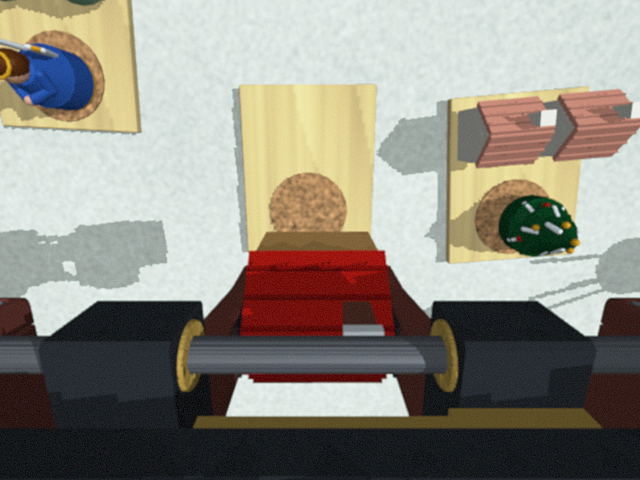

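The held house is level: its lower near wall edge runs from (263,233) to (370,233). The empty pad spans columns 268–347 with its top at row 173.

Run:
```python
from h import *
C=cal('wrist')
for u in[(268,211),(347,211),(308,173)]: print(ray('wrist',u,15,C))
for u in[(263,233),(370,233)]: print(ray('wrist',u,214.5,C))
```

```text
[ 613.61044509 -157.11457699   15.        ]
[619.39481739 -70.63178578  15.        ]
[ 575.38177822 -110.2753184    15.        ]
[ 586.93112792 -129.58587803  214.5       ]
[590.68245218 -73.39205174 214.5       ]
```

Request:
apply_moves:
  targets:
    - {"tx": 0.001,"ty": -0.007,"tz": -0.02,"spin": 0}
    - {"tx": 0.002,"ty": -0.015,"tz": -0.06,"spin": 0}
    - {"tx": 0.002,"ty": -0.015,"tz": -0.1,"spin": 0}
    - {"tx": 0.002,"ty": -0.015,"tz": -0.14,"spin": 0}
    - {"tx": 0.002,"ty": -0.015,"tz": -0.165,"spin": 0}
    - {"tx": 0.002,"ty": -0.015,"tz": -0.18,"spin": 0}
    - {"tx": 0.002,"ty": -0.015,"tz": -0.19,"spin": 0}
    - {"tx": 0.002,"ty": -0.015,"tz": -0.19,"spin": 0}

```text
t: 7.0
ee_pos: [612.4, -112.1, 39.2]
orientation: [-0.101, -3.139, -0.0]
ft_force: [0.2, -0.1, -2.4]
width: 52.7
grasp_force: 30.0
```

Request:
apply_moves:
  targets:
    - {"tx": 0,"ty": 0,"tz": -0.002,"spin": 0}
    - {"tx": 0,"ty": 0,"tz": -0.004,"spin": 0}
    - {"tx": 0,"ty": 0,"tz": -0.006,"spin": 0}
    - {"tx": 0,"ty": 0,"tz": -0.008,"spin": 0}
    - {"tx": 0,"ty": 0,"tz": -0.0095,"spin": 0}
    - {"tx": 0,"ty": 0,"tz": -0.0095,"spin": 0}
    - {"tx": 0,"ty": 0,"tz": -0.0095,"spin": 0}
    - {"tx": 0,"ty": 0,"tz": -0.0095,"spin": 0}

```text
t: 7.8
ee_pos: [612.8, -112.3, 30.2]
orientation: [0.101, 3.14, -0.0]
ft_force: [-0.2, -0.3, -2.6]
width: 52.9
grasp_force: 30.0
```

Request:
apply_moves:
  targets:
    - {"tx": 0,"ty": 0,"tz": -0.0005,"spin": 0}
    - {"tx": 0,"ty": 0,"tz": -0.001,"spin": 0}
    - {"tx": 0,"ty": 0,"tz": -0.001,"spin": 0}
    - {"tx": 0,"ty": 0,"tz": -0.001,"spin": 0}
    - {"tx": 0,"ty": 0,"tz": -0.001,"spin": 0}
    - {"tx": 0,"ty": 0,"tz": -0.001,"spin": 0}
    - {"tx": 0,"ty": 0,"tz": -0.001,"spin": 0}
    - {"tx": 0,"ty": 0,"tz": -0.001,"spin": 0}

```text
t: 8.6
ee_pos: [612.9, -112.3, 29.8]
orientation: [0.101, 3.14, -0.0]
ft_force: [-1.7, -0.1, 6.4]
width: 53.0
grasp_force: 30.0
```

Request:
apply_moves:
  targets:
    - {"tx": 0,"ty": 0,"tz": 0,"spin": 0}
    - {"tx": 0,"ty": 0,"tz": 0,"spin": 0}
    - {"tx": 0,"ty": 0,"tz": 0,"spin": 0}
    - {"tx": 0,"ty": 0,"tz": 0,"spin": 0}
    - {"tx": 0,"ty": 0,"tz": 0,"spin": 0}
    - {"tx": 0,"ty": 0,"tz": 0,"spin": 0}
    - {"tx": 0,"ty": 0,"tz": 0.01,"spin": 0}
    - {"tx": 0,"ty": 0,"tz": 0.03,"spin": 0}
  gripper: -1

```text
t: 9.4
ee_pos: [611.6, -112.1, 58.6]
orientation: [-0.101, -3.137, -0.001]
ft_force: [-0.2, -0.3, -0.2]
width: 87.9
grasp_force: 0.0
```

Request:
apply_moves:
  targets:
    - {"tx": 0,"ty": 0,"tz": 0.03,"spin": 0}
    - {"tx": 0,"ty": 0,"tz": 0.07,"spin": 0}
    - {"tx": 0,"ty": 0,"tz": 0.11,"spin": 0}
    - {"tx": -0.02,"ty": -0.03,"tz": 0.14,"spin": 0}
    - {"tx": -0.045,"ty": -0.065,"tz": 0.16,"spin": 0}
    - {"tx": -0.07,"ty": -0.1,"tz": 0.18,"spin": -1}
    - {"tx": -0.095,"ty": -0.14,"tz": 0.19,"spin": -2}
    - {"tx": -0.12,"ty": -0.175,"tz": 0.2,"spin": -2.9}

```text
t: 10.2
ee_pos: [491.7, -288.9, 261.0]
orientation: [0.182, 3.135, -0.002]
ft_force: [0.7, 0.6, -0.6]
width: 87.6
grasp_force: 0.0
```

Request:
apply_moves:
  targets:
    - {"tx": -0.015,"ty": -0.02,"tz": 0,"spin": 0}
    - {"tx": -0.03,"ty": -0.04,"tz": 0,"spin": 0}
    - {"tx": -0.043,"ty": -0.06,"tz": 0,"spin": 0}
    - {"tx": -0.043,"ty": -0.06,"tz": 0,"spin": 0}
    - {"tx": -0.043,"ty": -0.06,"tz": 0,"spin": 0}
    - {"tx": -0.043,"ty": -0.06,"tz": 0,"spin": 0}
    - {"tx": -0.043,"ty": -0.06,"tz": 0,"spin": 0}
    - {"tx": -0.043,"ty": -0.06,"tz": 0,"spin": 0}

```text
t: 11.0
ee_pos: [450.2, -346.6, 259.2]
orientation: [-0.179, -3.136, -0.0]
ft_force: [0.3, -1.0, -0.2]
width: 87.9
grasp_force: 0.0
```

Run:
```python
from h import *
o=ctrl.get_obs();print(o['ee_pos'],o['width'])
C=cal('wrist');im=save('wrist','w4.png')
print(boardfit('wrist',im,(464,-346),C))
for r in ctrl.pinpoint('angel','wrist')[:1]: print(r['uv'],ray('wrist',r['uv'],15,C))
for r in ctrl.outline_of('angel','wrist')[:1]: print(r['score'],r['box'])
T=save('top','t4.png'); print(boardfit('top',T,(464,-346)))
```

```text
[ 450.17919116 -346.59159456  259.1841455 ] 87.85607605364287
(array([ 462.19531206, -345.71162194]), -6.6074371337890625, (177.24220275878906, 138.1802520751953))
[323.5, 219.8] [ 472.69845179 -340.9881839    15.        ]
(array([ 464.17723813, -345.83787315]), -6.469718933105469, (178.1351776123047, 139.1709747314453))
```

View pics/w4.png

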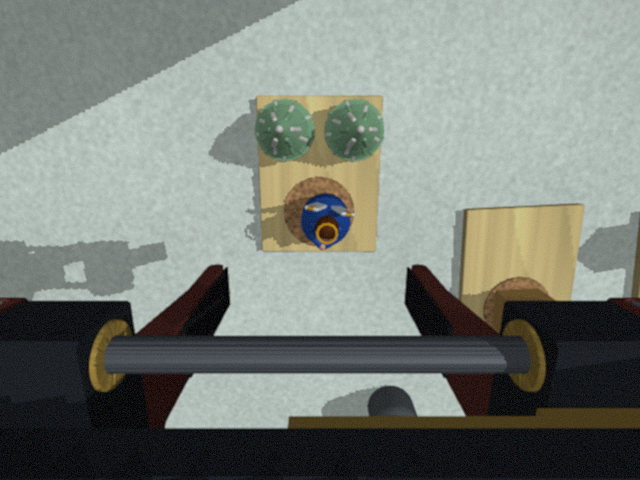

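The angel's robe spans columns 300–351 around row 218. Its wings point toward the figures and are turned a few degrees.

Run:
```python
from h import *
C=cal('wrist'); im=cv2.imread('pics/w4.png')[:,:,::-1].copy()
hsv=cv2.cvtColor(im,cv2.COLOR_RGB2HSV); m=((hsv[...,0]>105)&(hsv[...,0]<130)&(hsv[...,1]>130)).astype(np.uint8)
m=cv2.morphologyEx(m,cv2.MORPH_OPEN,np.ones((3,3)));n,l,s,c=cv2.connectedComponentsWithStats(m)
i=1+np.argmax(s[1:,4]);print(s[i]);x,y,w,h=s[i][:4]
for z in(47,40): a,b=ray('wrist',(x,219),z,C),ray('wrist',(x+w,219),z,C);print(a,b,(a+b)/2,np.linalg.norm(a-b))
print('top pt',ray('wrist',(325,y),47,C),ray('wrist',(325,y),15,C))
print([ray('wrist',u,80,C) for u in((314,207),(344,212))])
T=cv2.imread('pics/top0.png')[:,:,::-1].copy();hsv=cv2.cvtColor(T,cv2.COLOR_RGB2HSV);m=((hsv[...,0]>105)&(hsv[...,0]<130)&(hsv[...,1]>130)).astype(np.uint8);m[:,:420]=0
n,l,s,c=cv2.connectedComponentsWithStats(m);i=1+np.argmax(s[1:,4]);print(s[i]);x,y,w,h=s[i][:4]
print(ray('top',(x,y+h/2),40),ray('top',(x+w,y+h/2),40))
```

```text
[302 194  48  52 995]
[ 461.53217731 -364.50966683   47.        ] [ 467.55176956 -312.26405342   47.        ] [ 464.54197343 -338.38686012   47.        ] 52.5912503283664
[ 463.05853097 -364.98987682   40.        ] [ 469.19046806 -311.76919325   40.        ] [ 466.12449952 -338.37953504   40.        ] 53.57277118699618
top pt [ 437.04589289 -336.4892595    47.        ] [ 441.93440179 -336.2938749    15.        ]
[array([ 443.62223199, -348.91621095,   80.        ]), array([ 452.04502728, -319.87916622,   80.        ])]
[475 294  26  23 308]
[ 465.76974456 -309.85390079   40.        ] [ 466.58836284 -370.04500964   40.        ]
```

Request:
apply_moves:
  targets:
    - {"tx": 0.01,"ty": 0.004,"tz": -0.02,"spin": 0}
    - {"tx": 0.0175,"ty": 0.008,"tz": -0.05,"spin": 0}
    - {"tx": 0.0175,"ty": 0.008,"tz": -0.09,"spin": 0}
    - {"tx": 0.0175,"ty": 0.008,"tz": -0.13,"spin": 0}
    - {"tx": 0.0175,"ty": 0.008,"tz": -0.165,"spin": 0}
    - {"tx": 0.0175,"ty": 0.008,"tz": -0.195,"spin": 0}
    - {"tx": 0.0175,"ty": 0.008,"tz": -0.22,"spin": 0}
    - {"tx": 0.0175,"ty": 0.008,"tz": -0.232,"spin": 0}

```text
t: 12.0
ee_pos: [466.2, -338.4, 24.9]
orientation: [-0.181, -3.134, -0.003]
ft_force: [-0.2, -0.8, 0.0]
width: 88.3
grasp_force: 0.0
```

Request:
apply_moves:
  targets:
    - {"tx": 0,"ty": 0,"tz": 0,"spin": 0}
    - {"tx": 0,"ty": 0,"tz": 0,"spin": 0}
    - {"tx": 0,"ty": 0,"tz": 0,"spin": 0}
    - {"tx": 0,"ty": 0,"tz": 0,"spin": 0}
    - {"tx": 0,"ty": 0,"tz": 0,"spin": 0}
    - {"tx": 0,"ty": 0,"tz": 0,"spin": 0}
    - {"tx": 0,"ty": 0,"tz": 0,"spin": 0}
    - {"tx": 0,"ty": 0,"tz": 0,"spin": 0}
  gripper: 1

```text
t: 12.8
ee_pos: [467.9, -339.8, 28.3]
orientation: [0.181, 3.135, -0.002]
ft_force: [-0.2, 1.2, 7.3]
width: 54.5
grasp_force: 30.0
```

Request:
apply_moves:
  targets:
    - {"tx": 0,"ty": 0,"tz": 0.005,"spin": 0}
    - {"tx": 0,"ty": 0,"tz": 0.015,"spin": 0}
    - {"tx": 0,"ty": 0,"tz": 0.035,"spin": 0}
    - {"tx": 0,"ty": 0,"tz": 0.065,"spin": 0}
    - {"tx": 0,"ty": 0,"tz": 0.1,"spin": 0}
    - {"tx": 0,"ty": 0.01,"tz": 0.135,"spin": 0}
    - {"tx": 0,"ty": 0.03,"tz": 0.165,"spin": 0}
    - {"tx": 0,"ty": 0.06,"tz": 0.18,"spin": 0}

```text
t: 13.6
ee_pos: [468.3, -280.2, 210.7]
orientation: [0.183, 3.132, -0.004]
ft_force: [0.9, 1.0, -0.7]
width: 54.3
grasp_force: 30.0
```

Request:
apply_moves:
  targets:
    - {"tx": 0,"ty": 0.035,"tz": 0.005,"spin": 1}
    - {"tx": 0,"ty": 0.075,"tz": 0.01,"spin": 2}
    - {"tx": 0,"ty": 0.115,"tz": 0.015,"spin": 3}
    - {"tx": 0,"ty": 0.155,"tz": 0.02,"spin": 4}
    - {"tx": 0,"ty": 0.195,"tz": 0.02,"spin": 5}
    - {"tx": 0,"ty": 0.235,"tz": 0.02,"spin": 6}
    - {"tx": 0,"ty": 0.275,"tz": 0.02,"spin": 7}
    - {"tx": 0,"ty": 0.315,"tz": 0.02,"spin": 8}

```text
t: 14.4
ee_pos: [466.8, 37.3, 227.9]
orientation: [-0.039, 3.141, 0.0]
ft_force: [0.6, 0.8, -1.1]
width: 54.6
grasp_force: 30.0
```

Request:
apply_moves:
  targets:
    - {"tx": -0.002,"ty": 0.04,"tz": 0,"spin": 0}
    - {"tx": -0.005,"ty": 0.08,"tz": 0,"spin": 0}
    - {"tx": -0.008,"ty": 0.12,"tz": 0,"spin": 0}
    - {"tx": -0.011,"ty": 0.16,"tz": 0,"spin": 0}
    - {"tx": -0.014,"ty": 0.2,"tz": 0,"spin": 0}
    - {"tx": -0.017,"ty": 0.235,"tz": 0,"spin": 0}
    - {"tx": -0.019,"ty": 0.265,"tz": 0,"spin": 0}
    - {"tx": -0.019,"ty": 0.285,"tz": 0,"spin": 0}

```text
t: 15.2
ee_pos: [447.6, 322.6, 227.8]
orientation: [-0.041, 3.141, 0.001]
ft_force: [-0.5, 0.4, -1.1]
width: 54.0
grasp_force: 30.0
```

Run:
```python
from h import *
o=ctrl.get_obs();print(o['ee_pos'],o['ft_force'])
C=cal('wrist');im=save('wrist','w5.png');print(boardfit('wrist',im,(448,339),C))
T=save('top','t5.png')
```

```text
[447.55148956 322.64074109 227.78028973] [-0.52002704  0.41853408 -1.05919143]
(array([447.43603381, 340.37266188]), -0.26523590087890625, (177.81423950195312, 138.41220092773438))
```

View pics/w5.png

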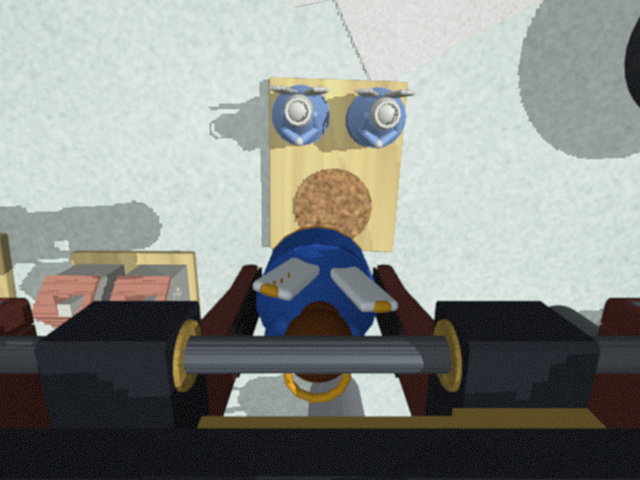

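The angel is held upright over the bench. The empty pad spans columns 293–371 with its top at row 169.

```bash
cat >> h.py <<'E'
def padfit(n,im,c,C):
    """cork pixels -> circle radius 42 at z=15 from boundary (visible hull)"""
    hsv=cv2.cvtColor(im,cv2.COLOR_RGB2HSV); lab=cv2.cvtColor(im,cv2.COLOR_RGB2LAB).astype(int)
    m=((hsv[...,0]>5)&(hsv[...,0]<18)&(hsv[...,1]>90)&(hsv[...,2]<205)&(hsv[...,2]>70)).astype(np.uint8)
    w=np.zeros_like(m); th=np.linspace(0,6.28,60); q=proj(n,np.c_[c[0]+50*np.cos(th),c[1]+50*np.sin(th),15+0*th],C)
    cv2.fillConvexPoly(w,cv2.convexHull(q.astype(np.int32)),1); m=cv2.morphologyEx(cv2.morphologyEx(m*w,cv2.MORPH_CLOSE,np.ones((5,5))),cv2.MORPH_OPEN,np.ones((7,7)))
    h=cv2.convexHull(cv2.findNonZero(m))[:,0]; P=np.array([ray(n,u,15,C)[:2] for u in h])
    from scipy.optimize import least_squares
    f=least_squares(lambda p:np.hypot(P[:,0]-p[0],P[:,1]-p[1])-42,c,loss='soft_l1',f_scale=1.); return f.x,f.cost,len(P)
E
python3 - <<'E'
from h import *
C=cal('wrist')
for u in[(293,205),(371,205),(332,169)]: print(ray('wrist',u,15,C))
im=cv2.imread('pics/w5.png')[:,:,::-1].copy(); print(padfit('wrist',im,(448,339),C))
T=cv2.imread('pics/t5.png')[:,:,::-1].copy(); print(padfit('top',T,(448,339),cal('top')), boardfit('top',T,(448,338)))
t=cv2.imread('pics/top0.png')[:,:,::-1].copy(); print(padfit('top',t,(615,-111),cal('top')))
for u in((257,290),(378,290)): print('angel',ray('wrist',u,235,C))
E
```

```text
[446.98534046 297.34057581  15.        ]
[444.71197991 382.02322     15.        ]
[407.28578673 338.20238077  15.        ]
(array([448.83112944, 340.35909668]), np.float64(10.533156472993193), 30)Traceback (most recent call last):
  File "<stdin>", line 5, in <module>
  File "h.py", line 54, in padfit
    h=cv2.convexHull(cv2.findNonZero(m))[:,0]; P=np.array([ray(n,u,15,C)[:2] for u in h])
      ~~~~~~~~~~~~~~^^^^^^^^^^^^^^^^^^^^
cv2.error: OpenCV(4.12.0) /io/opencv/modules/imgproc/src/convhull.cpp:143: error: (-215:Assertion failed) total >= 0 && (depth == CV_32F || depth == CV_32S) in function 'convexHull'
```

Request:
apply_moves:
  targets:
    - {"tx": 0,"ty": 0.01,"tz": -0.02,"spin": 2}
    - {"tx": 0,"ty": 0.019,"tz": -0.06,"spin": 4}
    - {"tx": 0,"ty": 0.019,"tz": -0.1,"spin": 5}
    - {"tx": 0,"ty": 0.019,"tz": -0.14,"spin": 5}
    - {"tx": 0,"ty": 0.019,"tz": -0.165,"spin": 5}
    - {"tx": 0,"ty": 0.019,"tz": -0.18,"spin": 5}
    - {"tx": 0,"ty": 0.019,"tz": -0.19,"spin": 5}
    - {"tx": 0,"ty": 0.019,"tz": -0.19,"spin": 5}

```text
t: 16.1
ee_pos: [448.2, 339.2, 36.8]
orientation: [0.175, -3.136, 0.001]
ft_force: [-0.7, -0.2, -0.5]
width: 54.8
grasp_force: 30.0
```

Request:
apply_moves:
  targets:
    - {"tx": 0,"ty": 0,"tz": -0.002,"spin": 0}
    - {"tx": 0,"ty": 0,"tz": -0.004,"spin": 0}
    - {"tx": 0,"ty": 0,"tz": -0.006,"spin": 0}
    - {"tx": 0,"ty": 0,"tz": -0.007,"spin": 0}
    - {"tx": 0,"ty": 0,"tz": -0.008,"spin": 0}
    - {"tx": 0,"ty": 0,"tz": -0.008,"spin": 0}
    - {"tx": 0,"ty": 0,"tz": -0.008,"spin": 0}
    - {"tx": 0,"ty": 0,"tz": -0.008,"spin": 0}

```text
t: 16.9
ee_pos: [448.3, 339.7, 29.2]
orientation: [-0.175, 3.137, 0.0]
ft_force: [-0.2, -0.2, -1.0]
width: 54.7
grasp_force: 30.0
```

Request:
apply_moves:
  targets:
    - {"tx": 0,"ty": 0,"tz": -0.0005,"spin": 0}
    - {"tx": 0,"ty": 0,"tz": -0.001,"spin": 0}
    - {"tx": 0,"ty": 0,"tz": -0.0015,"spin": 0}
    - {"tx": 0,"ty": 0,"tz": -0.0015,"spin": 0}
    - {"tx": 0,"ty": 0,"tz": -0.0015,"spin": 0}
    - {"tx": 0,"ty": 0,"tz": -0.0015,"spin": 0}
    - {"tx": 0,"ty": 0,"tz": -0.0015,"spin": 0}
    - {"tx": 0,"ty": 0,"tz": -0.0015,"spin": 0}

```text
t: 17.7
ee_pos: [448.2, 339.7, 28.3]
orientation: [-0.175, 3.137, 0.0]
ft_force: [-2.6, -1.4, 6.7]
width: 54.7
grasp_force: 30.0
```

Contact. I'll release and retract.

Request:
apply_moves:
  targets:
    - {"tx": 0,"ty": 0,"tz": 0,"spin": 0}
    - {"tx": 0,"ty": 0,"tz": 0,"spin": 0}
    - {"tx": 0,"ty": 0,"tz": 0,"spin": 0}
    - {"tx": 0,"ty": 0,"tz": 0,"spin": 0}
    - {"tx": 0,"ty": 0,"tz": 0,"spin": 0}
    - {"tx": 0,"ty": 0,"tz": 0,"spin": 0}
    - {"tx": 0,"ty": 0,"tz": 0.01,"spin": 0}
    - {"tx": 0,"ty": 0,"tz": 0.03,"spin": 0}
  gripper: -1

```text
t: 18.5
ee_pos: [447.3, 339.0, 57.3]
orientation: [0.175, -3.134, 0.002]
ft_force: [-0.5, -0.3, 1.1]
width: 87.9
grasp_force: 0.0
```

Request:
apply_moves:
  targets:
    - {"tx": 0,"ty": 0,"tz": 0.04,"spin": 0}
    - {"tx": 0,"ty": 0,"tz": 0.08,"spin": 0}
    - {"tx": 0,"ty": 0,"tz": 0.12,"spin": -1}
    - {"tx": 0.01,"ty": -0.015,"tz": 0.15,"spin": -2}
    - {"tx": 0.03,"ty": -0.04,"tz": 0.18,"spin": -3}
    - {"tx": 0.06,"ty": -0.075,"tz": 0.2,"spin": -4}
    - {"tx": 0.09,"ty": -0.11,"tz": 0.2,"spin": -5}
    - {"tx": 0.12,"ty": -0.145,"tz": 0.2,"spin": -5.5}

```text
t: 19.3
ee_pos: [569.4, 193.5, 259.8]
orientation: [-0.025, 3.139, 0.001]
ft_force: [0.5, 0.5, -0.7]
width: 87.5
grasp_force: 0.0
```

Request:
apply_moves:
  targets:
    - {"tx": 0.025,"ty": -0.035,"tz": 0,"spin": 0}
    - {"tx": 0.045,"ty": -0.06,"tz": 0,"spin": 0}
    - {"tx": 0.055,"ty": -0.075,"tz": 0,"spin": 0}
    - {"tx": 0.055,"ty": -0.075,"tz": 0,"spin": 0}
    - {"tx": 0.055,"ty": -0.075,"tz": 0,"spin": 0}
    - {"tx": 0.055,"ty": -0.075,"tz": 0,"spin": 0}
    - {"tx": 0.055,"ty": -0.075,"tz": 0,"spin": 0}
    - {"tx": 0.055,"ty": -0.075,"tz": 0,"spin": 0}

```text
t: 20.1
ee_pos: [622.7, 120.7, 257.8]
orientation: [-0.027, 3.141, 0.0]
ft_force: [-0.2, -0.5, 0.6]
width: 87.8
grasp_force: 0.0
```

Run:
```python
from h import *
o=ctrl.get_obs();print(o['ee_pos'],o['orientation'])
C=cal('wrist');im=save('wrist','w6.png');print(boardfit('wrist',im,(637,116),C))
for r in ctrl.outline_of('tree','wrist')[:1]:
    m=r['pixels'].astype(np.uint8); h=cv2.convexHull(cv2.findNonZero(m))[:,0]; print(r['score'],r['box'])
    p=proj('wrist',[[641,119,49]],C)[0]; print(p)
for r in ctrl.pinpoint('tree','wrist')[:1]: print(r['uv'],ray('wrist',r['uv'],15,C))
save('side','s6.png');save('top','t6.png')
```

```text
[622.7494997  120.71336782 257.83644613] [-2.68285856e-02  3.14146188e+00  1.71659500e-04]
(array([636.87590896, 115.41383933]), 0.9863471388816833, (177.00006103515625, 138.21023559570312))
0.98 [290.6, 196.3, 349.2, 252.8]
[314.7305069  223.82506786]
[319.6, 219.9] [644.24753405 124.6372892   15.        ]
```

View pics/w6.png

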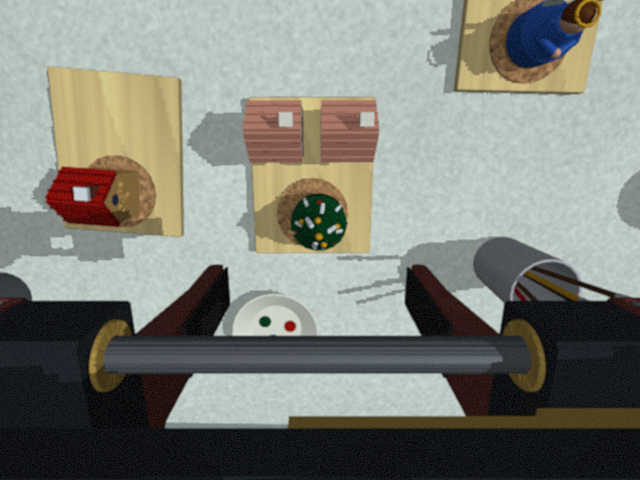

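Tree: green disc at columns 291–349, rows 193–250. The parked house and placed angel both stand upright.

Run:
```python
from h import *
C=cal('wrist')
a,b=[ray('wrist',(c,222),47,C) for c in(290.6,349.2)]; print(a,b,(a+b)/2)
print('near-edge',ray('wrist',(320,193.5),49,C),ray('wrist',(320,196.3),49,C),'far',ray('wrist',(320,251),35,C))
S=cal('side'); 
for r in ctrl.outline_of('tree','side')[:1]: print(r['box'])
x0,y0,x1,y1=r['box']; print(proj('side',[[644,122,38]]),[ray('side',(c,240),38) for c in(x0,x1)])
```

```text
[640.22655412  91.7503424   47.        ] [639.20285815 155.84668164  47.        ] [639.71470613 123.79851202  47.        ]
near-edge [608.09176691 123.30958529  49.        ] [611.09432739 123.36461143  49.        ] far [676.86817168 124.69429026  35.        ]
[288.2, 215.5, 313.8, 245.5]
[[303.75051796 234.83021367]] [array([599.33506156, 112.09675404,  38.        ]), array([663.88310839,  94.44070223,  38.        ])]
```

Request:
apply_moves:
  targets:
    - {"tx": 0.01,"ty": 0.002,"tz": -0.02,"spin": 0}
    - {"tx": 0.0175,"ty": 0.0035,"tz": -0.05,"spin": 0}
    - {"tx": 0.0175,"ty": 0.0035,"tz": -0.09,"spin": 0}
    - {"tx": 0.0175,"ty": 0.0035,"tz": -0.13,"spin": 0}
    - {"tx": 0.0175,"ty": 0.0035,"tz": -0.165,"spin": 0}
    - {"tx": 0.0175,"ty": 0.0035,"tz": -0.195,"spin": 0}
    - {"tx": 0.0175,"ty": 0.0035,"tz": -0.215,"spin": 0}
    - {"tx": 0.0175,"ty": 0.0035,"tz": -0.22,"spin": 0}

```text
t: 21.2
ee_pos: [639.0, 122.8, 34.9]
orientation: [0.024, -3.137, 0.001]
ft_force: [-0.3, 1.4, 0.0]
width: 88.0
grasp_force: 0.0
```

Request:
apply_moves:
  targets:
    - {"tx": 0,"ty": 0,"tz": -0.003,"spin": 0}
    - {"tx": 0,"ty": 0,"tz": -0.006,"spin": 0}
    - {"tx": 0,"ty": 0,"tz": -0.009,"spin": 0}
    - {"tx": 0,"ty": 0,"tz": -0.009,"spin": 0}
    - {"tx": 0,"ty": 0,"tz": -0.009,"spin": 0}
    - {"tx": 0,"ty": 0,"tz": -0.009,"spin": 0}
    - {"tx": 0,"ty": 0,"tz": -0.009,"spin": 0}
    - {"tx": 0,"ty": 0,"tz": -0.009,"spin": 0}

```text
t: 22.0
ee_pos: [640.8, 123.2, 28.8]
orientation: [-0.025, 3.141, 0.0]
ft_force: [0.2, -0.6, -0.7]
width: 87.7
grasp_force: 0.0
```

Request:
apply_moves:
  targets:
    - {"tx": 0,"ty": 0,"tz": 0,"spin": 0}
    - {"tx": 0,"ty": 0,"tz": 0,"spin": 0}
    - {"tx": 0,"ty": 0,"tz": 0,"spin": 0}
    - {"tx": 0,"ty": 0,"tz": 0,"spin": 0}
    - {"tx": 0,"ty": 0,"tz": 0,"spin": 0}
    - {"tx": 0,"ty": 0,"tz": 0,"spin": 0}
    - {"tx": 0,"ty": 0,"tz": 0,"spin": 0}
    - {"tx": 0,"ty": 0,"tz": 0,"spin": 0}
  gripper: 1

```text
t: 22.8
ee_pos: [640.7, 123.2, 28.6]
orientation: [0.025, -3.141, 0.0]
ft_force: [0.4, -0.2, 0.3]
width: 61.4
grasp_force: 30.0
```

Request:
apply_moves:
  targets:
    - {"tx": 0,"ty": 0,"tz": 0.005,"spin": 0}
    - {"tx": 0,"ty": 0,"tz": 0.015,"spin": 0}
    - {"tx": 0,"ty": 0,"tz": 0.035,"spin": 0}
    - {"tx": 0,"ty": 0,"tz": 0.065,"spin": 0}
    - {"tx": 0,"ty": 0,"tz": 0.1,"spin": 0}
    - {"tx": 0,"ty": 0,"tz": 0.14,"spin": 0}
    - {"tx": -0.008,"ty": -0.02,"tz": 0.175,"spin": 0}
    - {"tx": -0.02,"ty": -0.05,"tz": 0.2,"spin": 0}

```text
t: 23.6
ee_pos: [621.7, 73.9, 232.3]
orientation: [-0.028, 3.137, 0.001]
ft_force: [0.5, -0.3, -2.2]
width: 61.7
grasp_force: 30.0
```

Request:
apply_moves:
  targets:
    - {"tx": -0.012,"ty": -0.035,"tz": 0,"spin": -1}
    - {"tx": -0.026,"ty": -0.073,"tz": 0,"spin": -2}
    - {"tx": -0.041,"ty": -0.113,"tz": 0,"spin": -3}
    - {"tx": -0.056,"ty": -0.153,"tz": 0,"spin": -4}
    - {"tx": -0.071,"ty": -0.193,"tz": 0,"spin": -5}
    - {"tx": -0.086,"ty": -0.233,"tz": 0,"spin": -6}
    - {"tx": -0.101,"ty": -0.273,"tz": 0,"spin": -7}
    - {"tx": -0.115,"ty": -0.31,"tz": 0,"spin": -7.5}

```text
t: 24.4
ee_pos: [504.7, -238.4, 229.6]
orientation: [0.182, 3.136, -0.001]
ft_force: [0.5, -0.2, -1.3]
width: 61.4
grasp_force: 30.0
```

Request:
apply_moves:
  targets:
    - {"tx": -0.012,"ty": -0.032,"tz": 0,"spin": 0}
    - {"tx": -0.022,"ty": -0.06,"tz": 0,"spin": 0}
    - {"tx": -0.032,"ty": -0.08,"tz": 0,"spin": 0}
    - {"tx": -0.038,"ty": -0.09,"tz": 0,"spin": 0}
    - {"tx": -0.038,"ty": -0.09,"tz": 0,"spin": 0}
    - {"tx": -0.038,"ty": -0.09,"tz": 0,"spin": 0}
    - {"tx": -0.038,"ty": -0.09,"tz": 0,"spin": 0}
    - {"tx": -0.038,"ty": -0.09,"tz": 0,"spin": 0}

```text
t: 25.2
ee_pos: [468.2, -325.9, 228.7]
orientation: [0.179, 3.136, 0.0]
ft_force: [-0.7, 0.4, -2.3]
width: 61.7
grasp_force: 30.0
```

Run:
```python
from h import *
o=ctrl.get_obs();print(o['ee_pos'],o['ft_force'])
C=cal('wrist');im=save('wrist','w7.png');print(boardfit('wrist',im,(464,-346),C),padfit('wrist',im,(464,-346),C))
```

```text
[ 468.20138245 -325.86425866  228.74820361] [-0.73842539  0.38915205 -2.2520422 ]
(array([ 462.23755656, -345.63460935]), -6.5780181884765625, (176.8790283203125, 138.4686279296875)) (array([ 463.10573422, -345.5312843 ]), np.float64(12.759450631755826), 30)
```

View pics/w7.png

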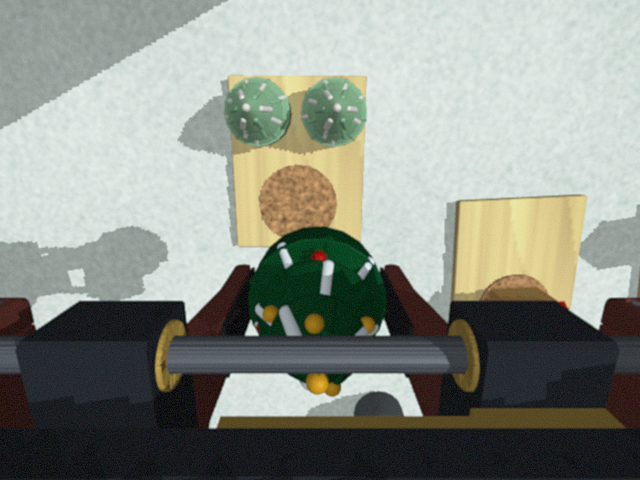

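The tree is held upright, with its near edge at row 227. The empty pad is centred at about (298,203).

Run:
```python
from h import *
C=cal('wrist'); a=np.radians(-6.6)
for z in(249,228): e=ray('wrist',(317,227.5),z,C); print(e, e[:2]+31*np.array([np.cos(a),np.sin(a)]))
```

```text
[ 433.42785925 -321.75845096  249.        ] [ 464.22241499 -325.32150262]
[ 438.64839663 -322.34158345  228.        ] [ 469.44295237 -325.90463511]
```

Request:
apply_moves:
  targets:
    - {"tx": -0.002,"ty": -0.01,"tz": -0.02,"spin": 0}
    - {"tx": -0.005,"ty": -0.019,"tz": -0.06,"spin": 0}
    - {"tx": -0.005,"ty": -0.019,"tz": -0.1,"spin": 0}
    - {"tx": -0.005,"ty": -0.019,"tz": -0.14,"spin": 0}
    - {"tx": -0.005,"ty": -0.019,"tz": -0.165,"spin": 0}
    - {"tx": -0.005,"ty": -0.019,"tz": -0.18,"spin": 0}
    - {"tx": -0.005,"ty": -0.019,"tz": -0.19,"spin": 0}
    - {"tx": -0.005,"ty": -0.019,"tz": -0.19,"spin": 0}

```text
t: 26.05
ee_pos: [462.8, -345.5, 38.1]
orientation: [-0.18, -3.136, -0.001]
ft_force: [0.2, 0.2, -1.4]
width: 61.4
grasp_force: 30.0
```

Request:
apply_moves:
  targets:
    - {"tx": 0,"ty": 0,"tz": -0.002,"spin": 0}
    - {"tx": 0,"ty": 0,"tz": -0.004,"spin": 0}
    - {"tx": 0,"ty": 0,"tz": -0.006,"spin": 0}
    - {"tx": 0,"ty": 0,"tz": -0.008,"spin": 0}
    - {"tx": 0,"ty": 0,"tz": -0.0095,"spin": 0}
    - {"tx": 0,"ty": 0,"tz": -0.0095,"spin": 0}
    - {"tx": 0,"ty": 0,"tz": -0.0095,"spin": 0}
    - {"tx": 0,"ty": 0,"tz": -0.0095,"spin": 0}

```text
t: 26.85
ee_pos: [462.8, -345.8, 29.2]
orientation: [0.181, 3.136, -0.0]
ft_force: [-0.1, -0.0, -1.3]
width: 61.8
grasp_force: 30.0
```

Request:
apply_moves:
  targets:
    - {"tx": 0,"ty": 0,"tz": -0.0005,"spin": 0}
    - {"tx": 0,"ty": 0,"tz": -0.001,"spin": 0}
    - {"tx": 0,"ty": 0,"tz": -0.001,"spin": 0}
    - {"tx": 0,"ty": 0,"tz": -0.001,"spin": 0}
    - {"tx": 0,"ty": 0,"tz": -0.001,"spin": 0}
    - {"tx": 0,"ty": 0,"tz": -0.001,"spin": 0}
    - {"tx": 0,"ty": 0,"tz": -0.001,"spin": 0}
    - {"tx": 0,"ty": 0,"tz": -0.001,"spin": 0}

```text
t: 27.65
ee_pos: [462.8, -345.9, 28.6]
orientation: [0.181, 3.136, -0.0]
ft_force: [-2.6, 1.4, 5.4]
width: 61.5
grasp_force: 30.0
```

Request:
apply_moves:
  targets:
    - {"tx": 0,"ty": 0,"tz": 0,"spin": 0}
    - {"tx": 0,"ty": 0,"tz": 0,"spin": 0}
    - {"tx": 0,"ty": 0,"tz": 0,"spin": 0}
    - {"tx": 0,"ty": 0,"tz": 0,"spin": 0}
    - {"tx": 0,"ty": 0,"tz": 0,"spin": 0}
    - {"tx": 0,"ty": 0,"tz": 0,"spin": 0}
    - {"tx": 0,"ty": 0,"tz": 0.01,"spin": 0}
    - {"tx": 0,"ty": 0,"tz": 0.03,"spin": 0}
  gripper: -1

```text
t: 28.45
ee_pos: [461.9, -345.1, 57.7]
orientation: [-0.181, -3.134, -0.003]
ft_force: [0.5, -0.8, -0.6]
width: 88.1
grasp_force: 0.0
```

Request:
apply_moves:
  targets:
    - {"tx": 0,"ty": 0,"tz": 0.04,"spin": 0}
    - {"tx": 0,"ty": 0,"tz": 0.08,"spin": 0}
    - {"tx": 0,"ty": 0,"tz": 0.12,"spin": 0}
    - {"tx": 0.015,"ty": 0.02,"tz": 0.15,"spin": 1}
    - {"tx": 0.035,"ty": 0.05,"tz": 0.17,"spin": 2}
    - {"tx": 0.055,"ty": 0.085,"tz": 0.18,"spin": 2.9}
    - {"tx": 0.08,"ty": 0.12,"tz": 0.18,"spin": 2.9}
    - {"tx": 0.105,"ty": 0.16,"tz": 0.18,"spin": 2.9}

```text
t: 29.25
ee_pos: [568.6, -184.9, 239.9]
orientation: [0.103, 3.138, -0.001]
ft_force: [0.4, -0.1, -0.2]
width: 87.8
grasp_force: 0.0
```

Request:
apply_moves:
  targets:
    - {"tx": 0.02,"ty": 0.033,"tz": 0,"spin": 0}
    - {"tx": 0.035,"ty": 0.06,"tz": 0,"spin": 0}
    - {"tx": 0.045,"ty": 0.0735,"tz": 0,"spin": 0}
    - {"tx": 0.045,"ty": 0.0735,"tz": 0,"spin": 0}
    - {"tx": 0.045,"ty": 0.0735,"tz": 0,"spin": 0}
    - {"tx": 0.045,"ty": 0.0735,"tz": 0,"spin": 0}
    - {"tx": 0.045,"ty": 0.0735,"tz": 0,"spin": 0}
    - {"tx": 0.045,"ty": 0.0735,"tz": 0,"spin": 0}

```text
t: 30.05
ee_pos: [612.3, -113.3, 238.2]
orientation: [-0.104, -3.14, 0.0]
ft_force: [-0.2, 0.1, -1.2]
width: 87.8
grasp_force: 0.0
```

Run:
```python
from h import *
o=ctrl.get_obs();print(o['ee_pos'],o['orientation'])
C=cal('wrist');im=save('wrist','w8.png');p,f=housefit([('wrist',im,C)],(615,-112));print(np.round(p,2),np.degrees(p[2]),f)
print(boardfit('wrist',im,(615,-111),C),boardfit('wrist',im,(637,115),C))
```

```text
[ 612.32809533 -113.30549205  238.24664307] [-1.03634710e-01 -3.13980683e+00  1.25271996e-04]
[ 6.1617e+02 -1.1231e+02 -7.0000e-02  4.6540e+01  8.4910e+01] -3.781316557213116 0.020920280497306737
(array([ 614.10317822, -109.57950493]), -3.7771072387695312, (176.9431915283203, 138.3986053466797)) (array([636.37317536, 114.0091942 ]), 1.082185983657837, (178.09295654296875, 141.6568145751953))
```

View pics/w8.png

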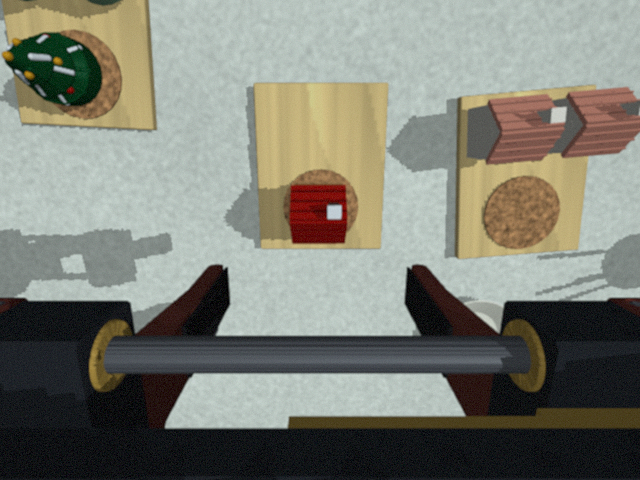

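The house is on the parking pad at columns 291–347. The tree is on the tree pad and the house pad is empty at about (521,212). Next I'll grip the house.

Request:
apply_moves:
  targets:
    - {"tx": 0.003,"ty": 0,"tz": -0.02,"spin": 0}
    - {"tx": 0.003,"ty": 0,"tz": -0.06,"spin": 0}
    - {"tx": 0.003,"ty": 0,"tz": -0.1,"spin": 0}
    - {"tx": 0.003,"ty": 0,"tz": -0.14,"spin": 0}
    - {"tx": 0.003,"ty": 0,"tz": -0.17,"spin": 0}
    - {"tx": 0.003,"ty": 0,"tz": -0.19,"spin": 0}
    - {"tx": 0.003,"ty": 0,"tz": -0.203,"spin": 0}
    - {"tx": 0.003,"ty": 0,"tz": -0.2085,"spin": 0}

```text
t: 30.9
ee_pos: [615.2, -112.5, 28.5]
orientation: [-0.102, -3.138, -0.0]
ft_force: [0.7, 0.3, 0.1]
width: 87.8
grasp_force: 0.0
```

Request:
apply_moves:
  targets:
    - {"tx": 0,"ty": 0,"tz": 0,"spin": 0}
    - {"tx": 0,"ty": 0,"tz": 0,"spin": 0}
    - {"tx": 0,"ty": 0,"tz": 0,"spin": 0}
    - {"tx": 0,"ty": 0,"tz": 0,"spin": 0}
    - {"tx": 0,"ty": 0,"tz": 0,"spin": 0}
    - {"tx": 0,"ty": 0,"tz": 0,"spin": 0}
    - {"tx": 0,"ty": 0,"tz": 0,"spin": 0}
    - {"tx": 0,"ty": 0,"tz": 0,"spin": 0}
  gripper: 1

```text
t: 31.7
ee_pos: [616.1, -112.4, 30.4]
orientation: [0.101, 3.139, -0.0]
ft_force: [-1.5, 0.5, 6.5]
width: 53.3
grasp_force: 30.0
```

Request:
apply_moves:
  targets:
    - {"tx": 0,"ty": 0,"tz": 0.005,"spin": 0}
    - {"tx": 0,"ty": 0,"tz": 0.015,"spin": 0}
    - {"tx": 0,"ty": 0,"tz": 0.035,"spin": 0}
    - {"tx": 0,"ty": 0,"tz": 0.065,"spin": 0}
    - {"tx": 0,"ty": 0.005,"tz": 0.1,"spin": 1}
    - {"tx": 0.001,"ty": 0.02,"tz": 0.13,"spin": 2}
    - {"tx": 0.003,"ty": 0.045,"tz": 0.155,"spin": 3}
    - {"tx": 0.005,"ty": 0.075,"tz": 0.17,"spin": 4}

```text
t: 32.5
ee_pos: [621.4, -37.3, 202.6]
orientation: [-0.007, 3.139, -0.001]
ft_force: [0.3, 0.3, -2.2]
width: 52.7
grasp_force: 30.0
```

Request:
apply_moves:
  targets:
    - {"tx": 0.003,"ty": 0.035,"tz": 0.01,"spin": 0.7}
    - {"tx": 0.006,"ty": 0.07,"tz": 0.02,"spin": 0.7}
    - {"tx": 0.009,"ty": 0.1,"tz": 0.025,"spin": 0.7}
    - {"tx": 0.012,"ty": 0.125,"tz": 0.03,"spin": 0.7}
    - {"tx": 0.013,"ty": 0.13,"tz": 0.03,"spin": 0.7}
    - {"tx": 0.013,"ty": 0.13,"tz": 0.03,"spin": 0.7}
    - {"tx": 0.013,"ty": 0.13,"tz": 0.03,"spin": 0.7}
    - {"tx": 0.013,"ty": 0.13,"tz": 0.03,"spin": 0.7}

```text
t: 33.3
ee_pos: [633.4, 91.5, 229.3]
orientation: [0.026, -3.141, 0.001]
ft_force: [-0.1, 0.2, -2.7]
width: 52.7
grasp_force: 30.0
```

Run:
```python
from h import *
o=ctrl.get_obs();print(o['ee_pos'],o['orientation'])
C=cal('wrist');im=save('wrist','w9.png')
print(boardfit('wrist',im,(637,115),C),padfit('wrist',im,(637,115),C))
T=save('top','t9.png')
```

```text
[633.38550852  91.46226405 229.34464239] [ 2.55300923e-02 -3.14061794e+00  5.85494829e-04]
(array([633.40569645, 108.72680385]), -3.6605682373046875, (172.32913208007812, 158.0614776611328)) (array([638.03769293, 115.12989222]), np.float64(25.56976327432961), 24)
```

View pics/w9.png

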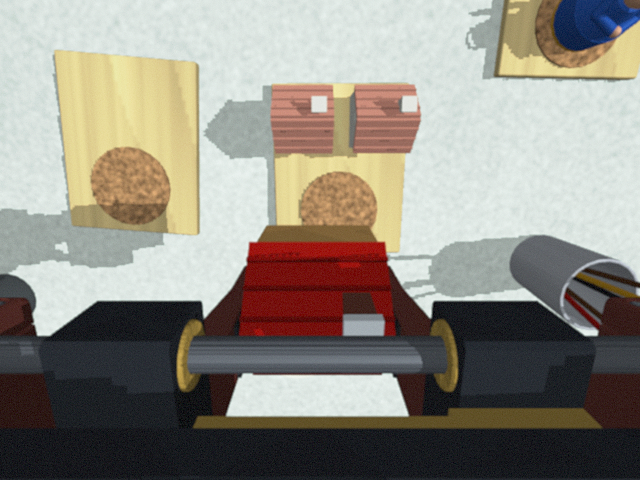

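House held straight. The target pad is centred near (338,208).

Request:
apply_moves:
  targets:
    - {"tx": 0.001,"ty": 0.011,"tz": -0.02,"spin": 0}
    - {"tx": 0.003,"ty": 0.022,"tz": -0.05,"spin": 0}
    - {"tx": 0.003,"ty": 0.022,"tz": -0.09,"spin": 0}
    - {"tx": 0.003,"ty": 0.022,"tz": -0.13,"spin": 0}
    - {"tx": 0.003,"ty": 0.022,"tz": -0.16,"spin": 0}
    - {"tx": 0.003,"ty": 0.022,"tz": -0.178,"spin": 0}
    - {"tx": 0.003,"ty": 0.022,"tz": -0.19,"spin": 0}
    - {"tx": 0.003,"ty": 0.022,"tz": -0.19,"spin": 0}

```text
t: 34.2
ee_pos: [636.3, 114.3, 38.6]
orientation: [0.027, -3.14, 0.0]
ft_force: [0.2, -0.4, -2.6]
width: 53.1
grasp_force: 30.0
```

Request:
apply_moves:
  targets:
    - {"tx": 0,"ty": 0,"tz": -0.002,"spin": 0}
    - {"tx": 0,"ty": 0,"tz": -0.004,"spin": 0}
    - {"tx": 0,"ty": 0,"tz": -0.006,"spin": 0}
    - {"tx": 0,"ty": 0,"tz": -0.007,"spin": 0}
    - {"tx": 0,"ty": 0,"tz": -0.008,"spin": 0}
    - {"tx": 0,"ty": 0,"tz": -0.009,"spin": 0}
    - {"tx": 0,"ty": 0,"tz": -0.009,"spin": 0}
    - {"tx": 0,"ty": 0,"tz": -0.009,"spin": 0}

```text
t: 35.0
ee_pos: [636.7, 114.7, 30.6]
orientation: [0.027, -3.141, -0.0]
ft_force: [-0.4, 0.4, -1.5]
width: 52.7
grasp_force: 30.0
```

Request:
apply_moves:
  targets:
    - {"tx": 0,"ty": 0,"tz": -0.0005,"spin": 0}
    - {"tx": 0,"ty": 0,"tz": -0.001,"spin": 0}
    - {"tx": 0,"ty": 0,"tz": -0.001,"spin": 0}
    - {"tx": 0,"ty": 0,"tz": -0.001,"spin": 0}
    - {"tx": 0,"ty": 0,"tz": -0.001,"spin": 0}
    - {"tx": 0,"ty": 0,"tz": -0.001,"spin": 0}
    - {"tx": 0,"ty": 0,"tz": -0.001,"spin": 0}
    - {"tx": 0,"ty": 0,"tz": -0.001,"spin": 0}

```text
t: 35.8
ee_pos: [636.8, 114.7, 30.4]
orientation: [-0.027, 3.141, 0.0]
ft_force: [-3.1, -0.7, 5.4]
width: 53.1
grasp_force: 30.0
```

Request:
apply_moves:
  targets:
    - {"tx": 0,"ty": 0,"tz": 0,"spin": 0}
    - {"tx": 0,"ty": 0,"tz": 0,"spin": 0}
    - {"tx": 0,"ty": 0,"tz": 0,"spin": 0}
    - {"tx": 0,"ty": 0,"tz": 0,"spin": 0}
    - {"tx": 0,"ty": 0,"tz": 0,"spin": 0}
    - {"tx": 0,"ty": 0,"tz": 0,"spin": 0}
    - {"tx": 0,"ty": 0,"tz": 0.01,"spin": 0}
    - {"tx": 0,"ty": 0,"tz": 0.03,"spin": 0}
  gripper: -1

```text
t: 36.6
ee_pos: [635.6, 114.5, 59.0]
orientation: [0.027, -3.139, 0.001]
ft_force: [-0.4, -0.4, -0.4]
width: 87.8
grasp_force: 0.0
```

Request:
apply_moves:
  targets:
    - {"tx": 0,"ty": 0,"tz": 0.04,"spin": 0}
    - {"tx": 0,"ty": 0,"tz": 0.08,"spin": 0}
    - {"tx": 0,"ty": 0,"tz": 0.12,"spin": 0}
    - {"tx": 0,"ty": 0,"tz": 0.16,"spin": 0}
    - {"tx": 0,"ty": 0,"tz": 0.2,"spin": 0}
    - {"tx": 0,"ty": 0,"tz": 0.2,"spin": 0}
    - {"tx": 0,"ty": 0,"tz": 0.2,"spin": 0}
    - {"tx": 0,"ty": 0,"tz": 0.2,"spin": 0}

```text
t: 37.4
ee_pos: [635.8, 114.5, 258.6]
orientation: [0.027, -3.139, 0.0]
ft_force: [0.2, -0.0, 0.1]
width: 88.0
grasp_force: 0.0
```

Run:
```python
from h import *
C=cal('wrist');im=save('wrist','w10.png');p,f=housefit([('wrist',im,C)],(637,115));print(np.round(p,2),np.degrees(p[2]),f)
print(boardfit('wrist',im,(637,115),C))
```

```text
[6.3622e+02 1.1496e+02 2.0000e-02 4.8910e+01 8.6720e+01] 1.0015058737411544 0.016977401154504898
(array([636.97730798, 115.56222547]), 1.1749187707901, (176.99642944335938, 138.2230224609375))
```

View pics/w10.png

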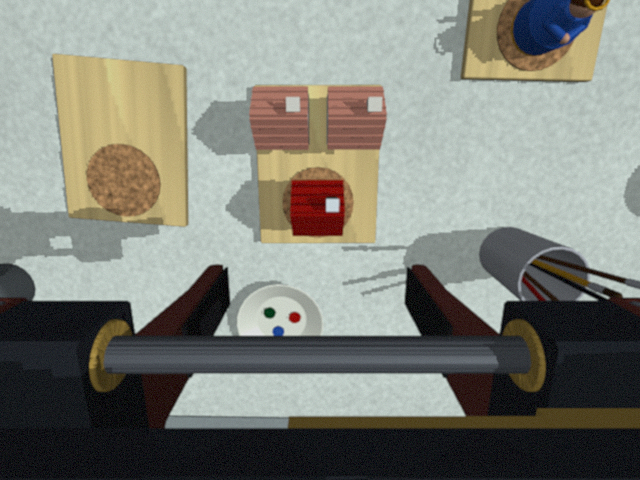

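The house stands on its pad (291–344, 180–235), centred to about 1 mm. Last check: the angel and tree in the fixed cameras.

Run:
```python
from h import *
s=save('side','s10.png'); t=save('top','t10.png')
for n in('angel','tree'):
  for c in('side','top'):
    for r in ctrl.pinpoint(n,c)[:1]: print(n,c,r['uv'],ray(c,r['uv'],15)[:2])
a=cv2.resize(s[150:270,140:300],(400,300),interpolation=3);b=cv2.resize(s[330:450,180:340],(400,300),interpolation=3)
d=cv2.resize(t[270:390,120:280],(400,300),interpolation=3);e=cv2.resize(t[270:390,410:570],(400,300),interpolation=3)
cv2.imwrite('pics/m10.png',np.vstack([np.hstack([a,b]),np.hstack([d,e])])[:,:,::-1])
```

```text
angel side [219.8, 206.6] [451.9208969 335.9151342]
angel top [195.1, 306.8] [453.88320342 344.02602421]
tree side [272.3, 398.2] [ 454.72432158 -342.25334988]
tree top [489.0, 306.7] [ 463.54911625 -349.45077983]
```

View pics/m10.png

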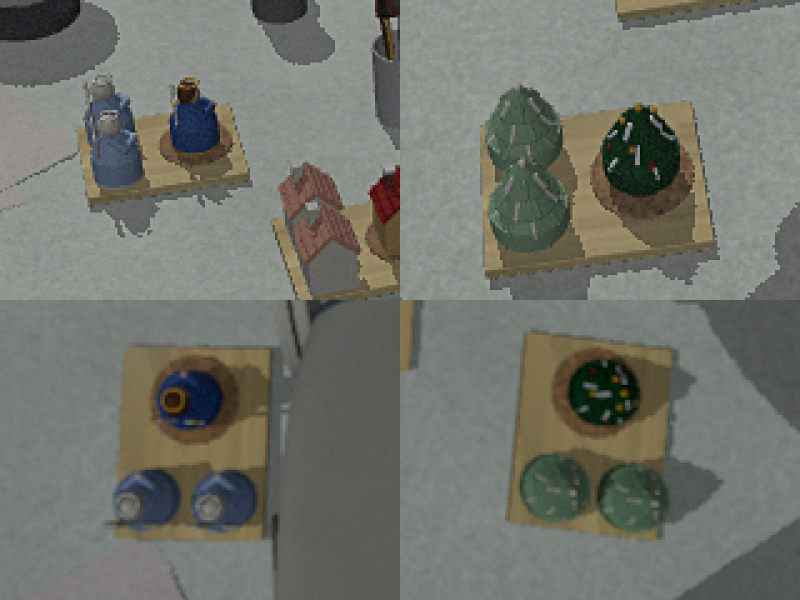

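The angel and tree stand upright and centred on their own pads, and nothing else has moved. I'm handing in the job.

```bash
python3 -c "
from workcell import ctrl
print(ctrl.close_job())"
```

```text
the job is handed in; nothing more can be done
None
```

The job is handed in: the tree, house and angel each stand upright and centred on the pad of their own board, released, with the pot, jar and saucer never touched; the judge's result was not shown.

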